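Put the red safety padlock away in the drawer

ROBOT

A 6-joint arm with a two-finger parallel gripper is mounted at the origin on a cart in front of the work surface, level with it; the furniture and walls round the work are solid. World frame = base frame: x ahead of the robot, y to its left, z up, the work surface at z = 0. Lengths are in mm, angles in rad, forces in N, time in s.
With the tool pointing down it reaches from about 325 to 925 mm from the base axis. Payload 3.1 kg.
Tool frame: the origin (TCP) lies at the very end of the fingers, on their centre line; the grasp point (between the pads) lies 19 mm behind it; z points along the fingers, y is the line along which they close (so a half turn about z gives the same grasp; the last joint's range is limited). The gripper opens to 85 mm and grips with 20 to 120 N. Pads are 22 mm wide; open, the fingers measure 114 mm over their backs; the gripper's body (76 mm by 85 mm) begins 54 mm behind the grasp point. The pads swing forward as they close: fully open they stand 13 mm farther back than shut.
Start: joints at [-1.397, 0.217, 1.613, -0, 1.311, -0.112], TCP at [176.224, -599.654, 231.3] pointing down, gripper open.
Joint ranges: [-2.75, 2.75], [-0.78, 2.1], [0.31, 2.55], [-1.13, 4.27], [0.13, 2.63], [-2.58, 2.58]. Speed limits (rad/s): [2.79, 2.79, 3.14, 3.14, 3.14, 3.14].

INTERFACE

Orientations are given as a 3x3 rotation matrix whose columns are the frame's x, y, z axes.
In Python, from cell import arm gives the robot as it stands.
- The arm moves only by the shell command python3 inch.py 'ROWS'. ROWS is a JSON list of rows, 1 to 8 of them, each written [[dx, dy, dz], turn, opening]: dx, dy, dz in mm, then a turn about the tool's z in rad, then the opening from 0.0 (shut) to 1.0 (fully open); each row shifts and turns the commanded pose from where the row before left it, along the tool's axes as they then stand; what a row does not reach is not made up. A row lasts 1/8 s, in which the tool goes at most 62.5 mm and 0.188 rad, less where a joint would pass 70% of its speed; a pose out of reach is approached as far as the arm can. The fingers move at their own pace and stop on an object; the grip force is fixed at half the most. Time passes only in rows, so rows that do not move let the fingers close. It prints the time, the measured TCP pose, the force, the opening and the grip force at its end. Input that does not fit is refused with a message, and nothing moves.
- arm.observe(): the state, without advancing time (a new reading comes with each control period).
- arm.get_image(name): name is "scene" or "side" or "wrist"; returns the picture (400x640x3 uint8, red, green, blue); there is no depth.
- arm.camera_model(name): a dict with "fovy" (degrees; the focal length in pixels is half the picture's height over the tangent of half this angle, whatever the lens; pixels are square), "cx", "cy" (the principal point, pixels), "T" (4x4, takes a point from camera to world coordinates). Camera axes: x right, y down, z forward; pixel columns grow to the right and rows downward; lengths in mm; the calibration is good to about 2 mm. A picture is of the moment at which its call begins: read the wrist's pose just before it. camera_model takes no time and is no camera call; for the wrist camera it gives the pose at the moment of the call.
- arm.job_done(): hands the job in; it is judged then, once.
The state is a dict: "time": time; "joint_pos": joint angles; "joint_velocities": joint speeds; "tau": joint torques, N m; "tcp_pos": TCP position; "orientation": TCP orientation; "force": force on the tool from outside, world axes, zero at the start; "moment": the same for the moment, N m; "grip_width": opening from 0.0 (shut) to 1.0 (fully open); "grip_force": force on a finger pad.
Only numpy, scipy, OpenCV 4.12 (cv2) and the standard library are available. Lean on these libraries where they do the work, as an engineer would, in place of code of your own. Each camera call takes 0.05 s, during which the arm holds its last target. There are 200 camera calls.

TASK

Pull the cabinet's drawer out to its stop, lift the red padlock up and off its hook, set it down gently on the floor of the drawer and let go of it, then push the drawer fully shut. Leave the blue padlock hanging where it is and do not shift the other things on the table.

Things in the scene. Friction and masses are not known exactly. Their poses are not given: they have to be found in the camera images.
- rack: Padlock station, fixed to the table: wooden base 200 x 130 x 14 mm and an upright yellow board, 200 mm wide, 16 mm thick, its top 160 mm above the table. Two round steel wire hooks stick out of its front (-x), 115 mm apart. Origin: on the table; board's front face at x = +14 mm, hook tips end at x = -52 mm, hooks at y = +57 and -57 mm. z up, turned by the rack's yaw.
- hook0 (a point): Top of the left hook's valley, where a shackle rests, 138 mm above the table; axes as the rack's; the other hook's valley lies 115 mm away along -y. The 7 mm wire runs out from the board, slightly down to this valley, then up along -x to a tip whose top is 19 mm higher: raise a padlock 22 mm or more before drawing it off along -x.
- lock_red: Red padlock, to be put away, 0.08 to 0.17 kg, hanging by its shackle on one of the hooks; it can swing and twist. Body 40 mm wide (y), 20 mm thick (x), 42 mm tall; grip its sides from above, the hook between the fingers. Shackle, 33 mm wide, top at z = 72 mm, inside of its crown at z = 66 mm; the hook runs along x. Origin: centre of the body's underside, z up.
- lock_blue: A safety padlock like the red one in size and shape, with a blue body. It hangs on the other hook of the rack and stays there. Origin: centre of the body's underside.
- cabinet: Small grey parts cabinet, fixed to the table, with one drawer: 155 mm deep (x), 180 mm wide (y), 120 mm tall. Origin: centre of its underside; the front, with the drawer, faces its -x (at x = -77 mm). It stands at 56 to 73 degrees of yaw, so that the drawer comes out toward the robot's right.
- cabinet_drawer0 (a joint): The drawer's travel in m: 0 fully shut, 0.098 at the stop, growing as it is pulled out along the cabinet's -x. It slides stiffly enough to stay where it is left (about 1 N of friction).
- cabinet_drawer0_handle (a point): Middle of the drawer's handle, a level steel bar 11 mm thick and about 100 mm long along the cabinet's y, held with its middle line 35 mm in front of the blue drawer front and 82 mm above the table; it moves with the drawer. Its axes are the cabinet's.
- drawer_floor (a point): Centre of the drawer's inner floor, 22 mm above the table; moves with the drawer, axes as the cabinet's. Inside 110 mm long (x), 138 mm wide (y), walls 76 mm high above the floor. Even when the drawer is right out, the rear of it stays under the cabinet; the part ahead of the cabinet's front (about 77 mm long) is open from above.
- stool_foot (a point): Where the foot of a grey stool's leg stands on the table, fixed, between rack and cabinet. The leg, a 28 mm tube, rises from here to far above the work, leaning away from the robot (42 mm along +x, 9 mm along -y at 380 mm height): keep arm and gripper clear, pass on the robot's side of it.
- stool_foot_right (a point): Where the foot of the same stool's other near leg stands on the table, fixed, to the right of the cabinet and behind its opened drawer. A like tube, leaning about 45 mm inward, mostly along +y, at 380 mm height: keep arm and gripper clear of it.
- wax_tin: Bystander: round brown tin, 70 mm across, 30 mm tall, loose. Origin: centre of its underside.
- spool_red: Bystander: small wire spool, red with black flanges, 58 mm across, 40 mm tall, loose. Origin: centre of its underside.
- fix_box: Bystander: small card box, 60 x 90 x 45 mm, loose. Origin: centre of its underside.

How it is judged:
By the outcome, as a careful person would: the job done as asked, in the order asked, and still so for the second after the job is handed in, with the robot touching nothing.
It also fails if it takes over 72 s, if anything falls off the work surface, if the arm or the gripper's body presses on something with over 40 N, if the wrist force passes 120 N, or if a joint passes its speed limit or range.

## Working session

There is one attempt and no reset: what is moved stays moved. The work goes in short steps, Python scripts to look and compute and a shell command to move; the robot and the scene stay as the last step left them, time stands still between calls to the robot, and variables do not carry over. Pictures are saved under pics/ and viewed, at most 10 in all, crops included, and the job is handed in when it is done.

```bash
ls; mkdir -p pics
python3 - <<'E'
from cell import arm
import cv2,numpy as np
for n in ["scene","side"]:
    im=arm.get_image(n); cv2.imwrite(f"pics/{n}0.png",im[:,:,::-1])
    m=arm.camera_model(n); print(n,m["fovy"],m["cx"],m["cy"],np.round(m["T"],3).tolist())
s=arm.observe();print(s["time"],np.round(s["orientation"],3).tolist(),s["tcp_pos"])
E
```

```text
cell.py
inch.py
pics
scene 55.18026571347002 317.76046878434 202.82243599962237 [[0.314, -0.662, 0.68, -424.377], [-0.949, -0.209, 0.234, -402.441], [-0.013, -0.719, -0.694, 1027.348], [0.0, 0.0, 0.0, 1.0]]
side 55.4487912011749 317.0911455354567 198.14492889244156 [[-0.148, -0.619, 0.771, -459.673], [-0.989, 0.1, -0.109, 55.373], [-0.01, -0.779, -0.627, 891.145], [0.0, 0.0, 0.0, 1.0]]
0.1 [[0.959, 0.282, -0.0], [0.282, -0.959, 0.002], [0.0, -0.002, -1.0]] [ 176.12414424 -598.89324756  230.08667156]
```

View pics/scene0.png

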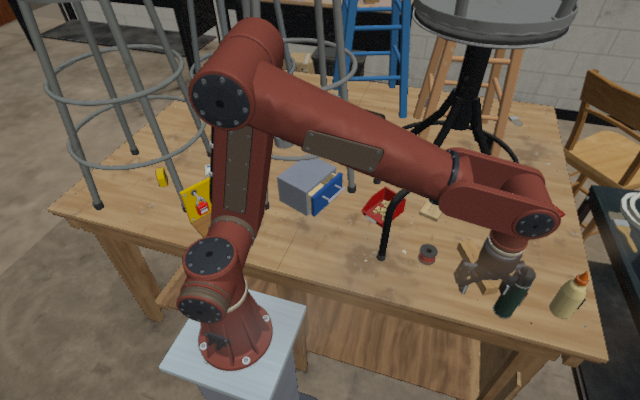

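View pics/side0.png

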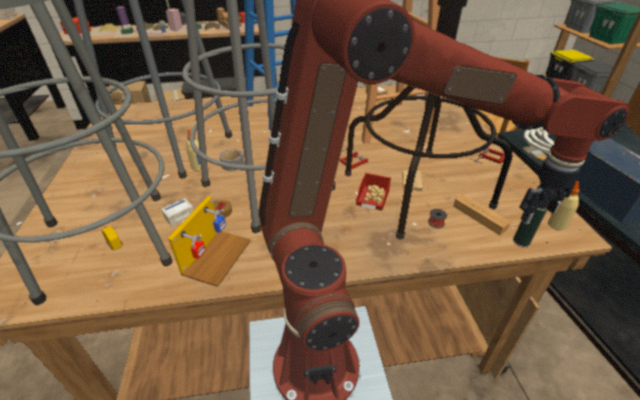

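The scene view shows the yellow rack at about (195,205), the cabinet at (310,190) with its handle at (330,190), and the spool at (428,254). The side view shows the rack at (200,240), with red at (197,246) and blue at (220,225); the arm hides the cabinet. Next I'll enlarge crops.

```bash
cat > h.py <<'E'
from cell import arm
import cv2,numpy as np
def cam(n):
    m=arm.camera_model(n); return m, 200/np.tan(np.radians(m["fovy"])/2)
def ray(n,u,v,M=None):
    m,f=M or cam(n); d=np.array([(u-m["cx"])/f,(v-m["cy"])/f,1]); T=np.array(m["T"]); return T[:3,3],T[:3,:3]@d
def onz(n,u,v,z,M=None):
    o,d=ray(n,u,v,M); return np.round(o+d*(z-o[2])/d[2],1)
def proj(n,p,M=None):
    m,f=M or cam(n); T=np.array(m["T"]); q=(np.asarray(p,float)-T[:3,3])@T[:3,:3]
    return q[...,:2]/q[...,2:]*f+[m["cx"],m["cy"]]
E
python3 - <<'E'
import cv2,numpy as np
a=cv2.imread("pics/scene0.png");b=cv2.imread("pics/side0.png")
# scene x 150..350,y130..230 ; side x 90..290, y 180..290
A=cv2.resize(a[140:235,150:350],None,fx=4,fy=3.0*4/3,interpolation=cv2.INTER_CUBIC)
B=cv2.resize(b[190:290,130:260],None,fx=4,fy=4,interpolation=cv2.INTER_CUBIC)
cv2.imwrite("pics/A.png",A);cv2.imwrite("pics/B.png",B)
E
```

```text
(no output)
```

View pics/A.png

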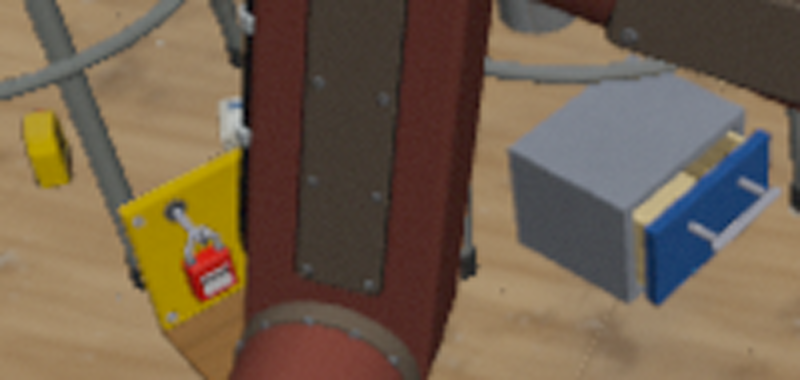

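View pics/B.png

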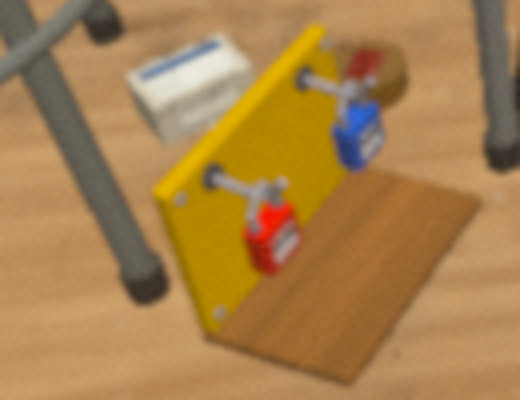

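```bash
cat > fit.py <<'E'
from h import *
from scipy.optimize import least_squares
S=lambda X,Y:("scene",150+X/4,140+Y/4)
B=lambda X,Y:("side",130+X/4,190+Y/4)
C={n:cam(n) for n in("scene","side")}
def W(p,l):
    c,s=np.cos(p[2]),np.sin(p[2]); return np.array([p[0]+c*l[0]-s*l[1],p[1]+s*l[0]+c*l[1],l[2]])
def fit(obs,p0):
    r=lambda p:np.concatenate([proj(o[0],W(p,l(p)),C[o[0]])-o[1:] for o,l in obs])
    s=least_squares(r,p0,loss="soft_l1"); print(np.round(s.x,3)); print(np.round(s.fun.reshape(-1,2),1).tolist()); return s.x
K=lambda *l:(lambda p:l)
a=fit([(S(510,150),K(77.5,90,120)),(S(632,208),K(-77.5,90,120)),(S(743,108),K(-77.5,-90,120)),(S(632,303),K(-77.5,90,0)),(S(520,242),K(77.5,90,0)),
 (S(712,245),lambda p:(-77.5-p[3],50,82)),(S(776,192),lambda p:(-77.5-p[3],-50,82))],[600,-100,1.1,60])
b=fit([(B(157,195),K(14,100,160)),(B(325,30),K(14,-100,160)),(B(210,332),K(14,100,14)),(S(120,208),K(14,100,160)),(S(163,328),K(14,100,14)),
 (B(350,383),lambda p:(p[3],100,7)),(B(482,202),lambda p:(p[3],-100,7))],[500,250,.6,-100])
print("hook0",W(b,(0,57,138)),"hook1",W(b,(0,-57,138)), "handle",W(a,(-77.5-a[3],0,82)))
print("red body centre side",onz(*B(272,238),90,C["side"]),"blue",onz(*B(358,135),90,C["side"]))
print("foot",onz("side",130+502/4,190+155/4,0),"otherleg",onz("side",130+150/4,190+285/4,0),"scene foot",onz(*S(468,268),0))
print("tin",onz(*B(372,70),30),"box",onz(*B(190,75),45),"spool",onz("scene",428,254,20),onz("side",437,217,20))
E
python3 fit.py
```

```text
[611.084  -3.641   1.241  59.038]
[[-2.5, -1.3], [-0.0, 1.1], [1.7, 0.1], [1.0, 1.1], [-2.3, -0.7], [0.2, 0.2], [0.1, -1.5]]
[ 411.501  288.386   13.618 -105.368]
[[0.5, -0.6], [-0.1, -2.1], [-0.3, 0.2], [-0.1, 0.7], [-0.3, 0.3], [-0.4, 0.5], [0.4, -0.5]]
hook0 [362.00587825 316.65703122 138.        ] hook1 [460.99568713 260.1148546  138.        ] handle [ 566.87282106 -132.82281092   82.        ]
red body centre side [346.4 290.4  90. ] blue [448.1 234.3  90. ]
foot [505.1 131.8   0. ] otherleg [400.6 406.2   0. ] scene foot [501.6 122.7   0. ]
tin [599.9 239.8  30. ] box [599.7 391.6  45. ] spool [ 440.6 -487.3   20. ] [ 443.9 -486.    20. ]
```

Crop A shows the cabinet with its drawer slightly open (handle ends at crop (712,245) and (776,192)) and a dark leg foot at (797,205). Crop B shows red on the left hook, body at (272,238), and blue on the right hook at (358,135). There is also a black stool with a leg foot at scene (382,258) / side (401,235).

Run:
```python
from h import *
def tri(*o):
    A=np.zeros((3,3));b=np.zeros(3)
    for n,u,v in o:
        p,d=ray(n,u,v);d/=np.linalg.norm(d);P=np.eye(3)-np.outer(d,d);A+=P;b+=P@p
    return np.linalg.solve(A,b).round()
print("blackfoot",onz("scene",382,258,0),onz("side",401,236,0),tri(("scene",382,258),("side",401,236)))
print("scene leg bend", tri(("scene",388,205),("side",404,165)))
print("rightfoot",onz("scene",349.5,190,0), onz("scene",377,181,0))
print("redbin",onz("scene",383,208,20),onz("side",373,192,20))
```

```text
blackfoot [ 393.9 -344.7    0. ] [ 393.6 -344.5    0. ] [ 394. -345.   -0.]
scene leg bend [ 406. -331.  257.]
rightfoot [ 690.3 -153.4    0. ] [ 777.2 -246.5    0. ]
redbin [ 609.2 -302.8   20. ] [ 614.  -306.6   20. ]
```

```bash
python3 inch.py '[[[0,-57,0],0,1],[[0,-57,0],0,1],[[0,-57,0],0,1],[[0,-57,0],0,1],[[46,-20,0],0,1],[[46,-20,0],0,1],[[46,-20,0],0,1]]' && python3 inch.py '[[[46,-20,0],0,1],[[46,-20,0],0,1],[[46,-20,0],0,1],[[46,2,0],0,1],[[0,0,0],0.154,0.4],[[0,0,0],0.154,0.4],[[0,0,0],0.154,0.4],[[0,0,0],0.154,0.4]]'
python3 - <<'E'
from h import *
import json
s=arm.observe();print(np.round(s["orientation"],3).tolist(),s["tcp_pos"],s["joint_pos"],s["grip_width"])
for n in("wrist","side","scene"):
    m=cam(n);im=arm.get_image(n);cv2.imwrite(f"pics/{n}1.png",im[:,:,::-1]);np.save(f"pics/{n}1.npy",m,allow_pickle=True) if 0 else None
    if n=="wrist": json.dump([{k:np.array(v).tolist() for k,v in m[0].items()},m[1]],open("pics/w1.json","w"))
a=cv2.imread("pics/wrist1.png");b=cv2.imread("pics/side1.png")
cv2.imwrite("pics/c1.png",a)
E
```

```text
time: 0.98
tcp_pos: [228.0, -283.1, 231.1]
orientation: [[0.96, 0.281, 0.0], [0.281, -0.96, -0.0], [0.0, 0.001, -1.0]]
force: [-0.2, -1.1, 0.3]
grip_width: 1.001
grip_force: 0.0
time: 1.98
tcp_pos: [387.3, -176.6, 230.7]
orientation: [[0.944, -0.329, -0.001], [-0.329, -0.944, 0.001], [-0.001, -0.0, -1.0]]
force: [-0.0, 0.8, -0.1]
grip_width: 0.399
grip_force: 0.0
[[0.944, -0.329, -0.001], [-0.329, -0.944, 0.001], [-0.001, -0.0, -1.0]] [ 387.27725926 -176.57988957  230.73368454] [-5.92969061e-01 -2.29416943e-01  2.05839434e+00 -4.95837854e-05
  1.31373313e+00  1.31288971e+00] 0.39940775736689615
```

View pics/c1.png

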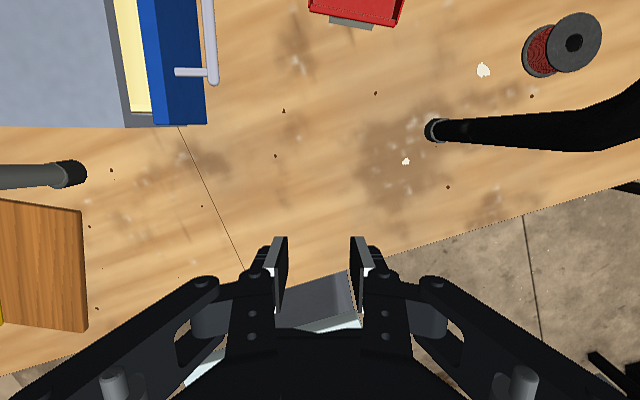

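The wrist view shows the bar's near end at (213,82), running up to (207,0), the blue front's near corner at (207,123), the stool foot at (72,173), and the black leg foot at (432,130).

Run:
```python
from h import *
import json
M=json.load(open("pics/w1.json"));M=(M[0],M[1])
a=onz("wrist",212,83,82,M);b=onz("wrist",208,5,82,M);d=a-b;d/=np.linalg.norm(d)
print(a,b,"bar az",np.arctan2(d[1],d[0]),"yaw",np.arctan2(d[1],d[0])-np.pi/2,"mid",a-52*d)
a2=onz("wrist",130,113,120,M);b2=onz("wrist",108,0,120,M);d2=a2-b2
print(a2,b2,"cab front edge yaw",np.arctan2(d2[1],d2[0])-np.pi/2)
a3=onz("wrist",5,127,120,M);a4=onz("wrist",120,127,120,M);d3=a3-a4;print(a3,a4,"side yaw",np.arctan2(d3[1],d3[0]))
print("foot",onz("wrist",75,173,0,M),"bleg",onz("wrist",432,130,0,M))
```

```text
[ 520.4 -114.4   82. ] [ 581.2 -138.8   82. ] bar az 2.759952490115173 yaw 1.1891561633202765 mid [ 568.65886086 -133.76704284   82.        ]
[512.8 -48.3 120. ] [593.  -74.3 120. ] cab front edge yaw 1.2572976481093372
[538.3  60.8 120. ] [505.3 -34.2 120. ] side yaw 1.2364678193859724
foot [497.7 131.8   0. ] bleg [ 395.1 -335.4    0. ]
```

```bash
python3 inch.py '[[[39,-25,0],0,0.35],[[39,-25,0],0,0.35],[[39,-25,0],0,0.35],[[39,-26,0],0,0.35],[[0,0,45],0,0.35],[[0,0,45],0,0.35],[[0,0,30],0,0.35],[[0,0,0],0,0.35]]'
python3 - <<'E'
from h import *
cv2.imwrite("pics/w2.png",arm.get_image("wrist")[:,:,::-1])
print(proj("wrist",arm.observe()["tcp_pos"]), proj("wrist",[568,-133,82]))
E
```

```text
time: 3.12
tcp_pos: [564.9, -130.9, 107.7]
orientation: [[0.947, -0.322, -0.008], [-0.322, -0.947, 0.003], [-0.008, -0.0, -1.0]]
force: [-0.5, 1.2, -0.1]
grip_width: 0.35
grip_force: 0.0
[317.53559015 250.20944565] [319.13706902 229.1893232 ]
```

View pics/w2.png

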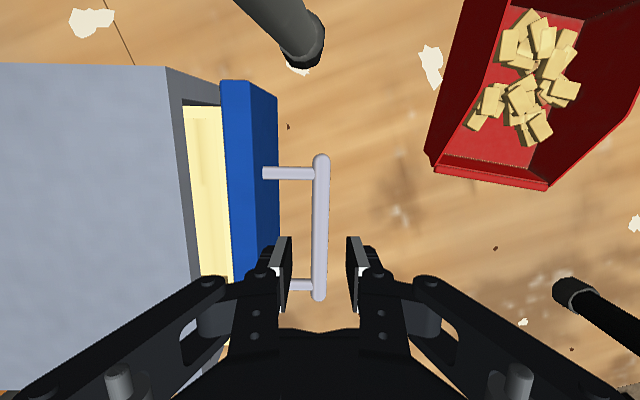

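The wrist view shows the bar from (321,158) to (319,297), centred between the fingers, with posts at v=172 and v=285. I'll measure the bar's middle and lower onto it.

Run:
```python
from h import *
s=arm.observe();p=onz("wrist",320,228,84);print(p,(p-s["tcp_pos"])@s["orientation"])
```

```text
[ 569.3 -134.    84. ] [ 3.10511652  1.50072556 26.1288    ]
```

```bash
python3 inch.py '[[[4,1,24],0,0.35],[[0,0,23],0,0.35],[[0,0,0],0,0.35],[[0,0,0],0,0],[[0,0,0],0,0],[[0,0,0],0,0],[[0,0,0],0,0]]'
```

```text
time: 4.05
tcp_pos: [572.8, -134.7, 66.4]
orientation: [[0.946, -0.324, 0.003], [-0.324, -0.946, -0.001], [0.003, -0.0, -1.0]]
force: [-1.1, 0.2, 6.5]
grip_width: 0.11
grip_force: 58.6
```

```bash
python3 inch.py '[[[0,10,0],0,0],[[0,12,0],0,0],[[0,12,0],0,0],[[0,12,0],0,0],[[0,12,0],0,0],[[0,4,0],0,0],[[0,3,0],0,0],[[0,0,0],0,0]]'
```

```text
time: 5.05
tcp_pos: [550.4, -196.1, 66.4]
orientation: [[0.946, -0.325, -0.0], [-0.325, -0.946, -0.0], [0.0, 0.0, -1.0]]
force: [-3.8, 0.7, 8.1]
grip_width: 0.105
grip_force: 59.2
```

```bash
python3 inch.py '[[[0,3,0],0,0],[[0,3,0],0,0],[[0,0,0],0,0],[[0,0,0],0,0]]'
```

```text
time: 5.55
tcp_pos: [548.4, -201.5, 66.4]
orientation: [[0.946, -0.324, -0.0], [-0.324, -0.946, -0.0], [-0.0, 0.0, -1.0]]
force: [-3.4, 1.7, 10.0]
grip_width: 0.103
grip_force: 59.2
```

```bash
python3 inch.py '[[[0,2,0],0,0],[[0,2,0],0,0],[[0,0,0],0,0]]'; python3 inch.py '[[[0,2,0],0,0],[[0,2,0],0,0],[[0,0,0],0,0]]'
```

```text
time: 5.92
tcp_pos: [547.1, -205.2, 66.4]
orientation: [[0.946, -0.325, -0.0], [-0.325, -0.946, 0.0], [-0.0, -0.0, -1.0]]
force: [-3.9, 2.6, 8.6]
grip_width: 0.101
grip_force: 59.3
time: 6.3
tcp_pos: [545.8, -208.9, 66.4]
orientation: [[0.946, -0.325, -0.0], [-0.325, -0.946, 0.0], [-0.001, -0.0, -1.0]]
force: [-4.0, 1.3, 10.3]
grip_width: 0.102
grip_force: 59.3
```

```bash
python3 inch.py '[[[0,2,0],0,0],[[0,2,0],0,0],[[0,0,0],0,0]]'; python3 inch.py '[[[0,2,0],0,0],[[0,2,0],0,0],[[0,0,0],0,0]]'
```

```text
time: 6.68
tcp_pos: [545.5, -209.5, 66.4]
orientation: [[0.945, -0.326, 0.002], [-0.326, -0.945, 0.006], [-0.001, -0.006, -1.0]]
force: [-0.7, 9.6, 9.8]
grip_width: 0.105
grip_force: 59.4
time: 7.05
tcp_pos: [545.5, -209.6, 66.3]
orientation: [[0.945, -0.327, 0.004], [-0.327, -0.945, 0.013], [-0.001, -0.013, -1.0]]
force: [3.0, 19.1, 11.2]
grip_width: 0.1
grip_force: 59.6
```

The force rises to about 19 N while the position holds, so the drawer is at its stop. I'll relax, release and lift.

```bash
python3 inch.py '[[[0,-6,0],0,0],[[0,0,0],0,0],[[0,0,0],0,0.33],[[0,0,0],0,0.33],[[0,0,0],0,0.33],[[0,0,-50],0,0.33],[[0,0,-60],0,0.33],[[0,0,-60],0,0.33]]'
python3 - <<'E'
from h import *
s=arm.observe();R=s["orientation"];print(s["tcp_pos"],(np.array([385,0,235])-s["tcp_pos"])@R)
E
```

```text
time: 8.05
tcp_pos: [544.5, -210.8, 235.0]
orientation: [[0.946, -0.324, -0.001], [-0.324, -0.946, 0.001], [-0.002, -0.0, -1.0]]
force: [1.1, -0.3, 0.2]
grip_width: 0.333
grip_force: 0.0
[ 544.47765375 -210.77440732  235.00070299] [-219.23542077 -147.63023433    0.34208261]
```

```bash
python3 inch.py '[[[-44,-30,0],0,0.6],[[-44,-30,0],0,0.6],[[-44,-30,0],0,0.6],[[-44,-29,0],0,0.6],[[-44,-29,0],0,0.6]]' && python3 inch.py '[[[0,0,0],-0.1725,0.65],[[0,0,0],-0.1725,0.65],[[0,0,0],-0.1725,0.65],[[0,0,0],-0.1725,0.65],[[0,0,0],-0.1725,0.65],[[0,0,0],-0.1725,0.65],[[0,0,0],-0.1725,0.65],[[0,0,0],-0.1725,0.65]]' && python3 inch.py '[[[34,-36,0],0,0.65],[[34,-36,0],0,0.65],[[34,-36,0],0,0.65],[[34,-36,0],0,0.65],[[34,-36,0],0,0.65],[[0,0,0],0,0.65]]'
python3 - <<'E'
from h import *
import json
s=arm.observe();print(s["joint_pos"])
m=cam("wrist");json.dump([{k:np.array(v).tolist() for k,v in m[0].items()},m[1]],open("pics/w3.json","w"))
cv2.imwrite("pics/w3.png",arm.get_image("wrist")[:,:,::-1])
cv2.imwrite("pics/scene3.png",arm.get_image("scene")[:,:,::-1])
cv2.imwrite("pics/side3.png",arm.get_image("side")[:,:,::-1])
E
```

```text
time: 8.68
tcp_pos: [383.6, 1.5, 233.8]
orientation: [[0.946, -0.325, -0.0], [-0.325, -0.946, 0.0], [-0.0, -0.0, -1.0]]
force: [-0.2, 0.1, 0.5]
grip_width: 0.601
grip_force: 0.0
time: 9.68
tcp_pos: [384.7, 0.4, 233.8]
orientation: [[0.493, 0.87, -0.001], [0.87, -0.493, -0.0], [-0.0, -0.001, -1.0]]
force: [-0.5, -0.7, -0.6]
grip_width: 0.649
grip_force: 0.0
time: 10.42
tcp_pos: [312.1, 239.7, 233.9]
orientation: [[0.492, 0.87, -0.001], [0.87, -0.492, 0.0], [-0.0, -0.001, -1.0]]
force: [-0.3, -0.9, -0.1]
grip_width: 0.646
grip_force: 0.0
[ 4.75795818e-01 -3.15851749e-01  2.11873451e+00  5.02356345e-04
  1.33944113e+00  9.90471190e-01]
```

View pics/w3.png

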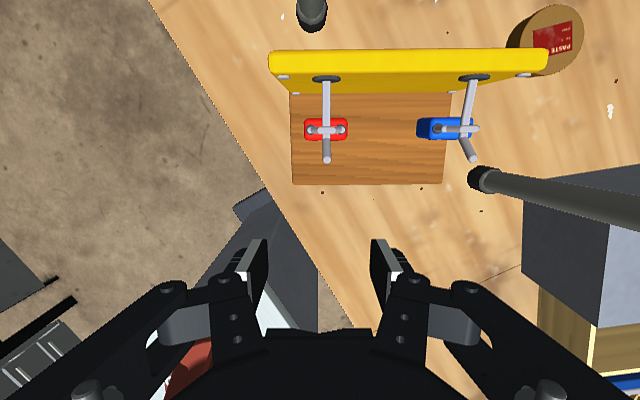

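The wrist view shows the red body centred at (326,129) with its hook running from (325,80) to the tip at (327,160), blue at (445,128), and the stool leg foot at (480,180). The rack's edges are level in the picture, so the yaw matches.

Run:
```python
from h import *
import json
M=tuple(json.load(open("pics/w3.json")));s=arm.observe()
for u,v,z in((326,129,110),(305,129,104),(348,129,104),(327,160,155),(325,84,145)):
    p=onz("wrist",u,v,z,M);print(p,np.round((p-s["tcp_pos"])@s["orientation"],1))
```

```text
[348.7 291.  110. ] [ 64.6   3.6 123.8]
[331.5 300.6 104. ] [ 64.4 -16.1 129.8]
[366.8 280.6 104. ] [ 64.6  24.5 129.8]
[337.3 271.3 155. ] [41.8  3.5 78.8]
[363.8 321.8 145. ] [98.8  1.3 88.7]
```

```bash
python3 inch.py '[[[32,2,0],0,0.65],[[33,2,0],0,0.65],[[0,0,40],0,0.65],[[0,0,40],0,0.65],[[0,0,0],0,0.65]]'
python3 - <<'E'
from h import *
s=arm.observe();m=cam("wrist");T=np.array(m[0]["T"]);print("cam in tool",(T[:3,3]-s["tcp_pos"])@s["orientation"])
p=s["tcp_pos"];print(proj("wrist",[348.7,291,114]))
cv2.imwrite("pics/w4.png",arm.get_image("wrist")[:,:,::-1])
E
```

```text
time: 11.2
tcp_pos: [347.2, 288.7, 150.7]
orientation: [[0.5, 0.866, -0.008], [0.866, -0.5, -0.005], [-0.008, -0.004, -1.0]]
force: [0.1, -0.8, -0.5]
grip_width: 0.65
grip_force: 0.0
cam in tool [  68.20304929   -0.32401158 -142.90199784]
[319.17740299 222.27355745]
```

View pics/w4.png

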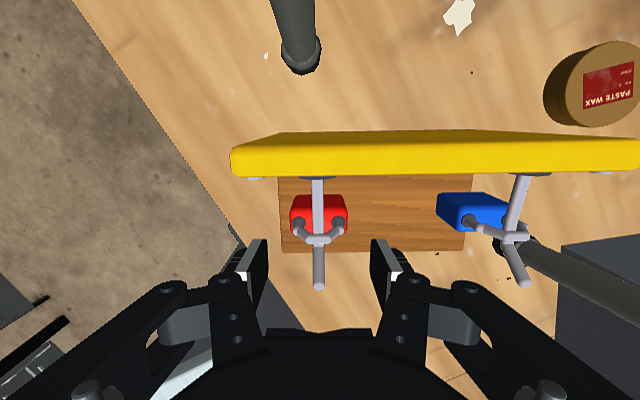

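Red's top is centred at (319,222), where predicted, with the hook between the fingers. I'll descend and grip.

```bash
python3 inch.py '[[[1,0,22],0,0.65],[[0,0,22],0,0.65],[[0,0,20],0,0.65],[[0,0,0],0,0.65]]'; python3 inch.py '[[[0,0,0],0,0.4],[[0,0,0],0,0.3],[[0,0,0],0,0.2],[[0,0,0],0,0.2]]'
```

```text
time: 11.75
tcp_pos: [350.5, 292.4, 91.1]
orientation: [[0.499, 0.867, 0.0], [0.867, -0.499, -0.0], [0.0, 0.0, -1.0]]
force: [-0.2, -0.3, 0.3]
grip_width: 0.653
grip_force: 0.0
time: 12.25
tcp_pos: [351.6, 293.9, 92.4]
orientation: [[0.498, 0.867, 0.004], [0.867, -0.498, 0.002], [0.004, 0.002, -1.0]]
force: [-0.1, 0.2, 6.6]
grip_width: 0.459
grip_force: 61.0
```

```bash
python3 inch.py '[[[0,0,-10],0,0.2],[[0,0,-10],0,0.2],[[0,0,-9],0,0.2],[[0,0,0],0,0.2],[[0,0,0],0,0.2]]'
```

```text
time: 12.88
tcp_pos: [349.0, 292.3, 111.4]
orientation: [[0.499, 0.867, 0.002], [0.867, -0.499, 0.002], [0.003, 0.001, -1.0]]
force: [18.7, 11.8, -49.1]
grip_width: 0.449
grip_force: 74.4
```

The lift is blocked: the shackle's 24 mm opening lets the body rise only about 17 mm before it meets the hook's underside in the valley. I'll ease back down at once and follow the hook's rise on the way out.

```bash
python3 inch.py '[[[0,0,8],0,0.2],[[0,0,7],0,0.2],[[0,0,0],0,0.2],[[0,0,0],0,0.2]]'
python3 - <<'E'
from h import *
cv2.imwrite("pics/w5.png",arm.get_image("wrist")[:,:,::-1])
b=arm.get_image("side");s=arm.get_image("scene");cv2.imwrite("pics/side5.png",b[:,:,::-1])
w=arm.get_image("wrist")
top=cv2.resize(w[150:350,200:460],(520,400));bot=cv2.resize(b[180:290,130:280],(520,381)) 
cv2.imwrite("pics/c5.png",np.hstack([top[:381,:400],cv2.resize(b[200:290,150:245],(400,381),interpolation=cv2.INTER_CUBIC)])[:,:,::-1])
E
```

```text
time: 13.38
tcp_pos: [350.4, 293.2, 105.3]
orientation: [[0.498, 0.867, 0.002], [0.867, -0.498, 0.001], [0.002, 0.001, -1.0]]
force: [0.6, -0.3, -2.3]
grip_width: 0.448
grip_force: 80.2
```

View pics/c5.png

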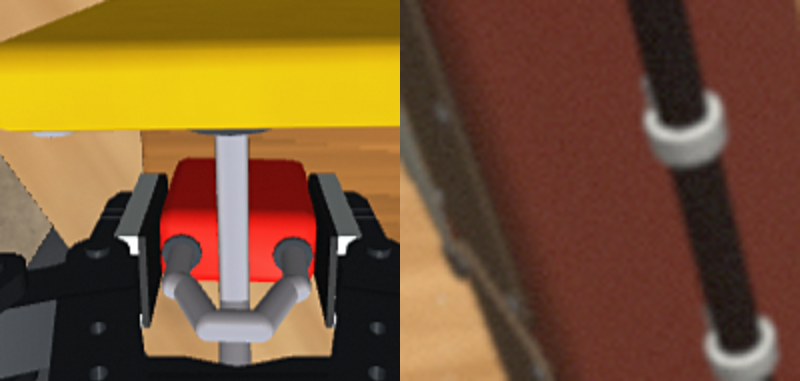

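Left crop: the red lock is held upright between the pads, with the hook wire passing through its shackle (crown at (235,325)). I'll follow the hook out in small steps, watching the force.

```bash
python3 inch.py '[[[-5,0,-1],0,0.2],[[-5,0,-2],0,0.2],[[0,0,0],0,0.2],[[0,0,0],0,0.2]]'
```

```text
time: 14.08
tcp_pos: [344.9, 284.1, 107.4]
orientation: [[0.498, 0.867, 0.0], [0.867, -0.498, 0.0], [0.0, 0.0, -1.0]]
force: [-0.4, -0.0, -1.4]
grip_width: 0.45
grip_force: 80.2
```

```bash
python3 inch.py '[[[-4,0,-2.5],0,0.2],[[0,0,0],0,0.2],[[0,0,0],0,0.2]]'
```

```text
time: 14.45
tcp_pos: [342.9, 280.7, 109.9]
orientation: [[0.498, 0.867, 0.0], [0.867, -0.498, 0.0], [0.0, 0.0, -1.0]]
force: [-0.3, -0.7, -1.3]
grip_width: 0.449
grip_force: 80.2
```

```bash
python3 inch.py '[[[-4,0,-3.5],0,0.2],[[0,0,0],0,0.2],[[0,0,0],0,0.2]]'; python3 inch.py '[[[-2,0,-2.5],0,0.2],[[0,0,0],0,0.2],[[0,0,0],0,0.2]]'
```

```text
time: 14.82
tcp_pos: [340.1, 276.6, 113.1]
orientation: [[0.498, 0.867, -0.002], [0.867, -0.498, -0.001], [-0.002, -0.001, -1.0]]
force: [-2.1, -1.6, -1.2]
grip_width: 0.449
grip_force: 80.0
time: 15.2
tcp_pos: [339.6, 275.1, 115.7]
orientation: [[0.498, 0.867, -0.001], [0.867, -0.498, -0.001], [-0.001, -0.0, -1.0]]
force: [-1.7, -2.5, -2.0]
grip_width: 0.449
grip_force: 80.0
```

```bash
python3 inch.py '[[[-2,0,-2.5],0,0.2],[[0,0,0],0,0.2],[[0,0,0],0,0.2]]'; python3 inch.py '[[[-3,0,-2],0,0.2],[[0,0,0],0,0.2],[[0,0,0],0,0.2]]'
python3 - <<'E'
from h import *
w=arm.get_image("wrist");cv2.imwrite("pics/w6.png",cv2.resize(w[120:330,180:460],(560,420))[:,:,::-1])
E
```

```text
time: 15.58
tcp_pos: [338.7, 273.5, 118.3]
orientation: [[0.498, 0.867, -0.0], [0.867, -0.498, -0.001], [-0.001, -0.0, -1.0]]
force: [-2.3, -3.2, -0.9]
grip_width: 0.449
grip_force: 80.0
time: 15.95
tcp_pos: [337.9, 271.4, 120.8]
orientation: [[0.498, 0.867, 0.001], [0.867, -0.498, 0.001], [0.001, 0.001, -1.0]]
force: [-1.0, -2.3, -2.0]
grip_width: 0.447
grip_force: 80.0
```

View pics/w6.png

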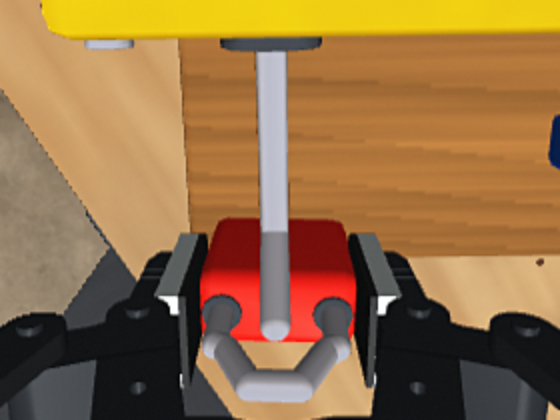

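The crown at (275,385) has passed above and beyond the hook tip at (275,330), so the lock is off. I'll draw away and go to the drawer.

```bash
python3 inch.py '[[[-8,0,-2],0,0.2],[[-20,0,0],0,0.2],[[-30,0,0],0,0.2],[[0,0,-50],0,0.2],[[0,0,-30],0,0.2],[[0,0,0],0,0.2]]'
python3 - <<'E'
from h import *
s=arm.observe();R=s["orientation"];print((np.array([385,0,200])-s["tcp_pos"])@R)
E
```

```text
time: 16.75
tcp_pos: [310.9, 221.9, 205.7]
orientation: [[0.498, 0.867, 0.008], [0.867, -0.498, 0.004], [0.007, 0.005, -1.0]]
force: [-0.5, 0.1, -1.9]
grip_width: 0.448
grip_force: 80.3
[-155.59663628  174.69968381    5.38160093]
```

```bash
python3 inch.py '[[[-39,44,0],0,0.2],[[-39,44,0],0,0.2],[[-39,44,0],0,0.2],[[-39,43,0],0,0.2],[[0,0,0],-0.09,0.2],[[0,0,0],-0.09,0.2],[[0,0,0],0,0.2]]'
python3 - <<'E'
from h import *
s=arm.observe();R=s["orientation"];print(np.arctan2(R[1][1],R[0][1]),(np.array([569.6,-130.1,200])-s["tcp_pos"])@R,(np.array([520,-125,200])-s["tcp_pos"])@R)
E
```

```text
time: 17.62
tcp_pos: [381.8, -1.7, 200.8]
orientation: [[0.336, 0.942, -0.002], [0.942, -0.336, 0.001], [-0.0, -0.002, -1.0]]
force: [1.4, -0.0, -1.7]
grip_width: 0.448
grip_force: 80.3
-0.3428479702972831 [-57.81442164 220.06304122   0.31158176] [-69.68528648 171.63536776   0.42564998]
```

```bash
python3 inch.py '[[[-14,55,0],0,0.2],[[-15,55,0],0,0.2],[[-14,55,0],0,0.2],[[-15,55,0],0,0.2],[[0,0,0],0.007,0.2],[[0,0,0],0,0.2]]'
python3 - <<'E'
from h import *
s=arm.observe();w=arm.get_image("wrist");cv2.imwrite("pics/w7.png",w[:,:,::-1])
np.set_printoptions(suppress=True,precision=1)
yaw=1.235;c=np.array([np.cos(yaw),np.sin(yaw),0]);l=np.array([-c[1],c[0],0]);h=np.array([542.2,-208.5,0])
for a in(45,56,133):
    for b in(69,-69): print(a,b,proj("wrist",h+a*c+b*l+[0,0,120 if a==133 else 98]))
E
```

```text
time: 18.38
tcp_pos: [569.7, -129.1, 200.8]
orientation: [[0.341, 0.94, -0.003], [0.94, -0.341, 0.001], [0.0, -0.003, -1.0]]
force: [-0.4, -0.4, -1.0]
grip_width: 0.451
grip_force: 80.2
45 69 [247.6 240.9]
45 -69 [392.7 239.5]
56 69 [246.7 230.1]
56 -69 [393.4 228.7]
133 69 [231.9 149.4]
133 -69 [406.5 147.5]
```

View pics/w7.png

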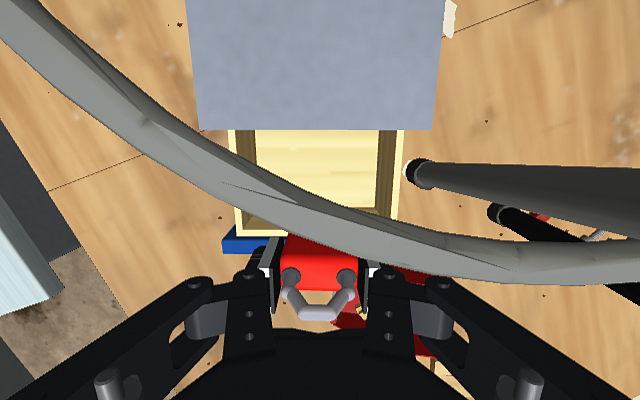

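The open drawer's tray spans (235–400, 130–235), ahead of the held lock at (320,265). The stool's grey ring crosses the view from (50,50) to (500,260), nearer the camera than the lock. Before descending I'll find the ring's height by parallax, backing off along the path I came by. That makes 11 pictures viewed, one over the limit of 10, so from here I measure numerically.

```bash
cat > ring.py <<'E'
from h import *
import json,sys
m=cam("wrist");np.save(sys.argv[1]+".npy",arm.get_image("wrist"))
json.dump([{k:np.array(v).tolist() for k,v in m[0].items()},m[1]],open(sys.argv[1]+".json","w"))
E
python3 ring.py ra; python3 inch.py '[[[7,-27,0],0,0.2],[[7,-27,0],0,0.2],[[0,0,0],0,0.2],[[0,0,0],0,0.2]]'; python3 ring.py rb
python3 - <<'E'
from h import *
import json
L=lambda k:(np.load(k+".npy"),tuple(json.load(open(k+".json"))))
A,Ma=L("ra");B,Mb=L("rb")
def mask(I):
    h=cv2.cvtColor(I,cv2.COLOR_RGB2HSV).astype(int); return (h[...,1]<45)&(h[...,2]>60)&(h[...,2]<175)
a=mask(A)
def edges(I,u,v0):
    k=mask(I)[:,u];i=v0
    while i>0 and k[i]:i-=1
    j=v0
    while j<399 and k[j]:j+=1
    return i,j
C=[(u,v) for u,v in((60,60),(80,77),(100,95),(120,112),(150,138),(170,152),(200,172),(250,200),(300,222),(350,238),(400,254))]
E=[(u,)+edges(A,u,v) for u,v in C];print(E)
pts=[(u,(i+j)/2) for u,i,j in E if 12<j-i<70]
g=cv2.cvtColor(A,cv2.COLOR_RGB2GRAY).astype(float);gb=cv2.cvtColor(B,cv2.COLOR_RGB2GRAY);Bm=mask(B)
# plane-sweep: patch of A along the ring, warped via plane h to B, normalised correlation
uu,vv=[],[]
for u,v in pts:
    U,V=np.meshgrid(np.arange(u-6,u+7),np.arange(v-35,v+36));uu.append(U.ravel());vv.append(V.ravel())
U=np.concatenate(uu);V=np.concatenate(vv)
res=[]
for h in range(205,336,5):
    P=np.array([onz("wrist",x,y,h,Ma) for x,y in pts]);q=proj("wrist",P,Mb);s=[]
    for (x,y),(X,Y) in zip(pts,q):
        t=cv2.getRectSubPix(A,(31,61),(float(x),float(y))).astype(float);w=cv2.getRectSubPix(B,(31,61),(float(X),float(Y))).astype(float)
        if 16<X<624 and 31<Y<369: s.append(np.corrcoef(t.ravel(),w.ravel())[0,1])
    res.append((h,len(s),round(float(np.mean(s)) if s else 0,2)))
print(res)
E
```

```text
time: 18.98
tcp_pos: [524.8, -98.0, 203.1]
orientation: [[0.34, 0.94, 0.002], [0.94, -0.34, -0.001], [-0.0, 0.002, -1.0]]
force: [0.5, -0.1, -2.2]
grip_width: 0.448
grip_force: 80.3
[(60, 24, 91), (80, 45, 106), (100, 56, 121), (120, 73, 136), (150, 97, 157), (170, 114, 170), (200, 134, 188), (250, 161, 214), (300, 188, 236), (350, 208, 254), (400, 222, 267)]
[(205, 11, 0.17), (210, 11, 0.15), (215, 11, 0.12), (220, 11, 0.12), (225, 11, 0.11), (230, 11, 0.13), (235, 11, 0.15), (240, 11, 0.22), (245, 11, 0.4), (250, 11, 0.51), (255, 11, 0.41), (260, 11, 0.16), (265, 11, -0.09), (270, 11, -0.17), (275, 11, -0.15), (280, 11, -0.08), (285, 11, -0.03), (290, 11, 0.03), (295, 10, 0.05), (300, 9, 0.08), (305, 9, 0.18), (310, 7, -0.04), (315, 5, -0.22), (320, 0, 0), (325, 0, 0), (330, 0, 0), (335, 0, 0)]
```

Run:
```python
from h import *
import json
from scipy.optimize import least_squares
M=tuple(json.load(open("ra.json")));print("f",M[1])
pts=[(80,75.5),(100,88.5),(120,104.5),(150,127),(200,161),(250,187.5),(300,212),(350,231),(400,244.5)]
for h in (247,250,253):
    P=np.array([onz("wrist",u,v,h,M) for u,v in pts])
    s=least_squares(lambda c:np.hypot(P[:,0]-c[0],P[:,1]-c[1])-c[2],[680,20,180]);c=s.x
    print(h,c.round(),abs(s.fun).max().round(1));print(P[::2,:2].tolist())
    for q in((569.6,-130.1),(542,-208),(568,-133),(350,291),(565,-145)): print(q,round(np.hypot(q[0]-c[0],q[1]-c[1])-c[2]))
np.set_printoptions(suppress=True,precision=0)
```

```text
f 279.6980966704436
247 [749.  88. 250.] 0.5
[[525.5, -24.8], [533.0, -36.9], [549.5, -62.6], [575.5, -91.7], [606.4, -116.5]]
(569.6, -130.1) 33
(542, -208) 112
(568, -133) 36
(350, 291) 198
(565, -145) 47
250 [743.  83. 242.] 0.5
[[527.6, -26.1], [534.8, -37.8], [550.8, -62.6], [576.0, -90.9], [605.9, -114.9]]
(569.6, -130.1) 34
(542, -208) 113
(568, -133) 37
(350, 291) 203
(565, -145) 48
253 [739.  79. 234.] 0.5
[[529.6, -27.3], [536.7, -38.6], [552.1, -62.7], [576.5, -90.0], [605.5, -113.3]]
(569.6, -130.1) 35
(542, -208) 114
(568, -133) 38
(350, 291) 209
(565, -145) 49
```

Run:
```python
from h import *
import json
M=tuple(json.load(open("ra.json")))
pts=[(80,75.5),(120,104.5),(200,161),(300,212),(350,231),(400,244.5)]
I=cv2.cvtColor(cv2.imread("pics/scene0.png"),cv2.COLOR_BGR2HSV).astype(int)
for h in (230,240,250,260,270,300): 
    P=[onz("wrist",u,v,h,M) for u,v in pts]; q=proj("scene",np.array(P)).round().astype(int);print(h,q.tolist(),[tuple(I[y,x]) for x,y in q.clip(0,399)] if 0 else "", "scene ring",onz("scene",275,158,h)[:2],onz("scene",310,158,h)[:2])
# parallax using explicit centre rows in rb by saturation profile
B=np.load("rb.npy");A=np.load("ra.npy")
for n,X in(("a",A),("b",B)):
    h=cv2.cvtColor(X,cv2.COLOR_RGB2HSV).astype(int)
    for u in (100,150,200,250,300,350,400,450,500,550):
        k=((h[:,u,1]<45)&(h[:,u,2]>60)&(h[:,u,2]<175)).astype(int);d=np.flatnonzero(np.diff(np.r_[0,k,0]));r=[(int(x),int(y)) for x,y in d.reshape(-1,2) if y-x>14]
        print(n,u,r)
```

```text
230 [[300, 165], [305, 164], [315, 162], [327, 159], [333, 156], [339, 154]]  scene ring [522.4  75.7] [558.  -38.7]
240 [[302, 161], [306, 161], [315, 159], [327, 156], [332, 154], [337, 152]]  scene ring [510.5  69.7] [545.7 -43.3]
250 [[303, 158], [307, 157], [316, 156], [326, 153], [331, 151], [335, 149]]  scene ring [498.6  63.7] [533.4 -47.8]
260 [[305, 154], [309, 154], [316, 153], [326, 150], [330, 149], [334, 147]]  scene ring [486.7  57.7] [521.1 -52.4]
270 [[307, 151], [310, 151], [317, 149], [325, 147], [329, 146], [332, 144]]  scene ring [474.9  51.7] [508.7 -57. ]
300 [[312, 141], [314, 140], [318, 140], [323, 138], [325, 138], [327, 137]]  scene ring [439.2  33.7] [471.8 -70.6]
a 100 [(57, 121), (382, 400)]
a 150 [(98, 157)]
a 200 [(61, 79), (135, 188), (307, 339)]
a 250 [(0, 51), (162, 214)]
a 300 [(0, 37), (38, 67), (189, 236), (295, 313)]
a 350 [(0, 18), (209, 254), (271, 294)]
a 400 [(27, 55), (223, 267)]
a 450 [(235, 277)]
a 500 [(242, 283)]
a 550 [(244, 285)]
b 100 [(221, 258), (382, 400)]
b 150 [(0, 45)]
b 200 [(26, 100), (307, 339)]
b 250 [(82, 148)]
b 300 [(0, 115), (128, 188), (295, 313)]
b 350 [(0, 127), (169, 221), (271, 294)]
b 400 [(0, 73), (201, 249)]
b 450 [(0, 76), (227, 271)]
b 500 [(0, 88), (245, 289)]
b 550 [(259, 300)]
```

The scene camera confirms a ring at z≈248 passing (528,-26)–(606,-115). My handle descent already passed its level nearby without force. I'll place nearer the drawer's front, away from the ring, and descend in small steps while reading the force.

Run:
```python
from h import *
s=arm.observe();print((np.array([551.8,-135.5,200])-s["tcp_pos"])@s["orientation"])
```

```text
[-25.86609835  37.73595998   3.1436859 ]
```

```bash
python3 inch.py '[[[-13,19,0],0,0.2],[[-13,19,0],0,0.2],[[0,0,5],0,0.2],[[0,0,5],0,0.2],[[0,0,5],0,0.2],[[0,0,5],0,0.2],[[0,0,0],0,0.2]]'; python3 inch.py '[[[0,0,6],0,0.2],[[0,0,6],0,0.2],[[0,0,6],0,0.2]]'; python3 inch.py '[[[0,0,6],0,0.2],[[0,0,6],0,0.2],[[0,0,6],0,0.2]]'
```

```text
time: 19.9
tcp_pos: [550.8, -135.1, 181.5]
orientation: [[0.341, 0.94, -0.001], [0.94, -0.341, 0.001], [0.0, -0.001, -1.0]]
force: [0.6, -0.2, -1.2]
grip_width: 0.447
grip_force: 80.3
time: 20.27
tcp_pos: [551.3, -135.6, 163.8]
orientation: [[0.341, 0.94, -0.0], [0.94, -0.341, 0.0], [0.0, -0.0, -1.0]]
force: [0.2, -0.9, -1.2]
grip_width: 0.449
grip_force: 80.3
time: 20.65
tcp_pos: [551.4, -135.7, 145.9]
orientation: [[0.341, 0.94, -0.0], [0.94, -0.341, 0.0], [-0.0, -0.0, -1.0]]
force: [0.4, 0.6, -1.2]
grip_width: 0.447
grip_force: 80.3
```

```bash
python3 inch.py '[[[0,0,5],0,0.2],[[0,0,5],0,0.2],[[0,0,5],0,0.2]]'; python3 inch.py '[[[0,0,5],0,0.2],[[0,0,5],0,0.2],[[0,0,5],0,0.2]]';python3 inch.py '[[[0,0,5],0,0.2],[[0,0,5],0,0.2],[[0,0,5],0,0.2]]'
```

```text
time: 21.02
tcp_pos: [551.5, -135.7, 131.1]
orientation: [[0.341, 0.94, 0.0], [0.94, -0.341, -0.0], [0.0, 0.0, -1.0]]
force: [0.7, -0.1, -1.5]
grip_width: 0.452
grip_force: 80.3
time: 21.4
tcp_pos: [551.5, -135.6, 116.0]
orientation: [[0.341, 0.94, 0.0], [0.94, -0.341, 0.0], [0.0, 0.0, -1.0]]
force: [-0.0, 0.1, 0.3]
grip_width: 0.45
grip_force: 80.3
time: 21.78
tcp_pos: [551.5, -135.6, 101.0]
orientation: [[0.341, 0.94, 0.0], [0.94, -0.341, -0.0], [-0.0, 0.0, -1.0]]
force: [-0.2, -0.8, -1.7]
grip_width: 0.447
grip_force: 80.3
```

```bash
python3 inch.py '[[[0,0,5],0,0.2],[[0,0,5],0,0.2],[[0,0,5],0,0.2]]';python3 inch.py '[[[0,0,5],0,0.2],[[0,0,5],0,0.2],[[0,0,5],0,0.2]]'; python3 inch.py '[[[0,0,5],0,0.2],[[0,0,5],0,0.2],[[0,0,0],0,0.2]]'
```

```text
time: 22.15
tcp_pos: [551.5, -135.6, 86.0]
orientation: [[0.341, 0.94, -0.0], [0.94, -0.341, 0.0], [0.0, -0.0, -1.0]]
force: [-0.8, -0.2, -1.7]
grip_width: 0.45
grip_force: 80.3
time: 22.52
tcp_pos: [551.5, -135.6, 71.0]
orientation: [[0.341, 0.94, -0.0], [0.94, -0.341, -0.0], [-0.0, -0.0, -1.0]]
force: [-0.2, -0.4, -1.8]
grip_width: 0.448
grip_force: 80.3
time: 22.9
tcp_pos: [551.0, -135.4, 60.7]
orientation: [[0.341, 0.94, -0.001], [0.94, -0.341, 0.0], [0.0, -0.001, -1.0]]
force: [-0.5, -0.2, -0.6]
grip_width: 0.452
grip_force: 80.3
```

```bash
python3 inch.py '[[[0,0,4],0,0.2],[[0,0,4],0,0.2],[[0,0,2],0,0.2],[[0,0,0],0,0.2]]'; python3 inch.py '[[[0,0,1],0,0.2],[[0,0,1],0,0.2],[[0,0,0],0,0.2]]'; python3 inch.py '[[[0,0,1],0,0.2],[[0,0,1],0,0.2],[[0,0,0],0,0.2]]'
```

```text
time: 23.4
tcp_pos: [551.3, -135.6, 51.0]
orientation: [[0.341, 0.94, -0.0], [0.94, -0.341, 0.0], [0.0, -0.001, -1.0]]
force: [0.5, 0.7, -2.1]
grip_width: 0.452
grip_force: 80.3
time: 23.78
tcp_pos: [551.4, -135.6, 49.2]
orientation: [[0.341, 0.94, -0.0], [0.94, -0.341, 0.0], [0.0, -0.0, -1.0]]
force: [0.2, -0.1, -1.9]
grip_width: 0.445
grip_force: 80.3
time: 24.15
tcp_pos: [551.3, -135.6, 47.1]
orientation: [[0.341, 0.94, -0.0], [0.94, -0.341, 0.0], [0.0, -0.0, -1.0]]
force: [0.0, -0.8, -1.1]
grip_width: 0.451
grip_force: 80.3
```

```bash
for i in 1; do python3 inch.py '[[[0,0,1],0,0.2],[[0,0,1],0,0.2],[[0,0,0],0,0.2]]'; done; python3 inch.py '[[[0,0,1],0,0.2],[[0,0,1],0,0.2],[[0,0,0],0,0.2]]'
```

```text
time: 24.52
tcp_pos: [551.3, -135.6, 45.2]
orientation: [[0.341, 0.94, -0.0], [0.94, -0.341, 0.0], [0.0, -0.0, -1.0]]
force: [-0.4, -1.3, -0.8]
grip_width: 0.451
grip_force: 80.3
time: 24.9
tcp_pos: [551.5, -135.7, 43.5]
orientation: [[0.341, 0.94, -0.0], [0.94, -0.341, -0.0], [-0.0, -0.0, -1.0]]
force: [-0.3, 0.3, -0.4]
grip_width: 0.45
grip_force: 80.3
```

```bash
python3 inch.py '[[[0,0,1],0,0.2],[[0,0,0],0,0.2],[[0,0,0],0,0.2]]'; python3 inch.py '[[[0,0,1],0,0.2],[[0,0,0],0,0.2],[[0,0,0],0,0.2]]'
```

```text
time: 25.28
tcp_pos: [551.6, -135.7, 43.4]
orientation: [[0.341, 0.94, -0.0], [0.94, -0.341, 0.0], [-0.0, -0.0, -1.0]]
force: [-2.5, 1.0, 4.9]
grip_width: 0.449
grip_force: 81.0
time: 25.65
tcp_pos: [551.6, -135.7, 43.3]
orientation: [[0.341, 0.94, -0.001], [0.94, -0.341, 0.0], [-0.0, -0.001, -1.0]]
force: [-4.1, 1.5, 10.9]
grip_width: 0.45
grip_force: 81.6
```

It touched down at 43.4 mm (about 11 N). I'll ease off, release and rise.

```bash
python3 inch.py '[[[0,0,-1.5],0,0.2],[[0,0,0],0,0.46],[[0,0,0],0,0.5],[[0,0,0],0,0.54],[[0,0,0],0,0.58],[[0,0,0],0,0.58],[[0,0,-5],0,0.58],[[0,0,-10],0,0.58]]'; python3 inch.py '[[[0,0,-30],0,0.58],[[0,0,-35],0,0.58],[[0,0,-40],0,0.58],[[0,0,-40],0,0.58],[[0,0,0],0,0.58]]'
python3 - <<'E'
from h import *
w=arm.get_image("wrist");h=cv2.cvtColor(w,cv2.COLOR_RGB2HSV).astype(int)
m=((h[...,0]<8)|(h[...,0]>172))&(h[...,1]>170)&(h[...,2]>90)
n,l,s,c=cv2.connectedComponentsWithStats(m.astype(np.uint8))
for i in range(1,n):
    if s[i,4]>80: print(s[i],c[i].round(),onz("wrist",*c[i],60))
E
```

```text
time: 26.65
tcp_pos: [550.5, -135.3, 57.7]
orientation: [[0.341, 0.94, -0.002], [0.94, -0.341, 0.001], [-0.0, -0.002, -1.0]]
force: [0.3, 0.2, 0.1]
grip_width: 0.581
grip_force: 0.0
time: 27.28
tcp_pos: [554.3, -136.7, 208.4]
orientation: [[0.341, 0.94, 0.009], [0.94, -0.341, -0.003], [-0.0, 0.01, -1.0]]
force: [0.3, -0.3, 0.3]
grip_width: 0.578
grip_force: 0.0
[297 181  27  21 260] [309. 191.] [ 542.9 -134.1   60. ]
[544 188  26  14 192] [556. 195.] [ 790.2 -228.3   60. ]
[582 191  31  13 221] [597. 197.] [ 831.5 -246.1   60. ]
[562 244  18  10  89] [571. 248.] [ 798.4 -297.3   60. ]
[338 266  35  64 813] [353. 287.] [ 551.2 -260.7   60. ]
[405 266  63  16 218] [437. 273.] [ 648.1 -275.5   60. ]
```

The lock is standing in the drawer. Before pushing, I'll check where the red bin stands relative to my approach in front of the handle.

Run:
```python
from h import *
for n,b in(("scene0",(355,410,180,230)),("side0",(345,400,165,215))):
    h=cv2.cvtColor(cv2.imread(f"pics/{n}.png"),cv2.COLOR_BGR2HSV).astype(int)
    m=((h[...,0]<8)|(h[...,0]>172))&(h[...,1]>150);k=np.zeros_like(m);k[b[2]:b[3],b[0]:b[1]]=1;m&=k
    p=cv2.approxPolyDP(cv2.convexHull(np.argwhere(m)[:,::-1].astype(np.int32)),2.5,True)[:,0]
    for q in p: print(n,q,[onz(n[:-1],*q,z)[:2].tolist() for z in(0,40)])
s=arm.observe();print((np.array([542.2-.33*37-8*.944,-208.5-.944*37+8*.33,66])-s["tcp_pos"])@s["orientation"])
```

```text
scene0 [409 181] [[816.3, -371.0], [768.0, -372.2]]
scene0 [403 210] [[641.9, -374.8], [600.3, -375.9]]
scene0 [383 226] [[538.3, -319.2], [500.8, -322.4]]
scene0 [363 213] [[580.9, -234.8], [541.8, -241.3]]
scene0 [364 206] [[618.6, -229.7], [578.0, -236.4]]
scene0 [386 181] [[788.2, -281.6], [741.0, -286.3]]
side0 [381 209] [[537.5, -317.3], [492.7, -300.6]]
side0 [357 203] [[584.3, -240.0], [537.4, -226.7]]
side0 [351 165] [[831.5, -272.2], [773.5, -257.5]]
side0 [389 178] [[716.5, -401.3], [663.7, -380.8]]
[-108.72554417    6.65310874  139.69287626]
```

```bash
python3 inch.py '[[[-36,1,0],0,0],[[-36,1,0],0,0],[[-38,1,0],0,0],[[0,0,40],0,0],[[0,0,40],0,0],[[0,0,40],0,0],[[0,0,22],0,0],[[0,0,0],0,0]]'
```

```text
time: 28.32
tcp_pos: [513.2, -238.0, 56.8]
orientation: [[0.341, 0.94, -0.008], [0.94, -0.341, 0.005], [0.002, -0.009, -1.0]]
force: [-0.4, -1.5, -0.5]
grip_width: -0.001
grip_force: 0.0
```

```bash
python3 inch.py '[[[0,8,-3],0,0],[[10,0,0],0,0],[[6,0,0],0,0],[[5,0,0],0,0],[[5,0,0],0,0],[[5,0,0],0,0],[[0,0,0],0,0]]'; python3 inch.py '[[[8,0,0],0,0],[[8,0,0],0,0],[[8,0,0],0,0],[[0,0,0],0,0]]'
```

```text
time: 29.2
tcp_pos: [534.8, -213.1, 63.7]
orientation: [[0.341, 0.94, -0.0], [0.94, -0.341, 0.001], [0.0, -0.0, -1.0]]
force: [-0.3, -0.2, 1.4]
grip_width: 0.003
grip_force: 0.0
time: 29.7
tcp_pos: [543.3, -190.0, 63.7]
orientation: [[0.34, 0.94, -0.0], [0.94, -0.34, 0.001], [0.001, -0.0, -1.0]]
force: [-0.4, 0.4, -0.0]
grip_width: 0.002
grip_force: 0.0
```

```bash
cat > chk.py <<'E'
from h import *
s=arm.observe();w=arm.get_image("wrist");h=cv2.cvtColor(w,cv2.COLOR_RGB2HSV).astype(int)
m=(h[...,0]>100)&(h[...,0]<125)&(h[...,1]>150)&(h[...,2]>60)
n,l,st,c=cv2.connectedComponentsWithStats(m.astype(np.uint8))
c0=np.array([.33,.944,0]);H=np.array([542.2,-208.5,0])
for i in range(1,n):
    if st[i,4]>150:
        x,y,ww,hh,A=st[i];print(st[i],"far edge a",[(onz("wrist",u,np.flatnonzero(l[:,u]==i).min(),98)-H)@c0 for u in(x+ww//3,x+ww//2)])
m=((h[...,0]<8)|(h[...,0]>172))&(h[...,1]>170)&(h[...,2]>90)
n,l,st,c=cv2.connectedComponentsWithStats(m.astype(np.uint8))
for i in range(1,n):
    if st[i,4]>100: p=onz("wrist",*c[i],60);print("red",st[i],p,"a",(p-H)@c0)
print("tool a",(s["tcp_pos"]-H)@c0)
E
python3 chk.py
```

```text
[   72   125   500    43 20638] far edge a [np.float64(84.75899999999996), np.float64(84.52059999999999)]
red [ 258   65   82   43 1879] [ 562.8 -108.8   60. ] a 100.91479999999997
red [363 264 224  61 996] [ 612.2 -250.4   60. ] a -16.4536
red [568 323  29  46 458] [ 677.7 -310.3   60. ] a -51.38420000000001
tool a 17.779879444579766
```

The drawer is moving with the push, with the lock in it. I'll continue.

```bash
python3 inch.py '[[[8,0,0],0,0],[[8,0,0],0,0],[[0,0,0],0,0]]'; python3 inch.py '[[[8,0,0],0,0],[[8,0,0],0,0],[[0,0,0],0,0]]'; python3 inch.py '[[[7,0,0],0,0],[[7,0,0],0,0],[[0,0,0],0,0]]'
```

```text
time: 30.12
tcp_pos: [548.7, -175.2, 63.8]
orientation: [[0.34, 0.94, 0.0], [0.94, -0.34, 0.001], [0.001, -0.0, -1.0]]
force: [0.1, 0.6, -0.7]
grip_width: -0.002
grip_force: 0.0
time: 30.5
tcp_pos: [554.2, -160.1, 63.8]
orientation: [[0.34, 0.94, 0.0], [0.94, -0.34, 0.001], [0.001, -0.0, -1.0]]
force: [-0.6, 0.5, 0.4]
grip_width: -0.003
grip_force: 0.0
time: 30.88
tcp_pos: [558.9, -147.1, 63.8]
orientation: [[0.341, 0.94, 0.0], [0.94, -0.341, 0.001], [0.001, -0.0, -1.0]]
force: [0.2, -1.3, 0.0]
grip_width: 0.004
grip_force: 0.0
```

```bash
python3 inch.py '[[[4,0,0],0,0],[[4,0,0],0,0],[[0,0,0],0,0]]'; python3 inch.py '[[[3,0,0],0,0],[[2,0,0],0,0],[[0,0,0],0,0]]'
```

```text
time: 31.25
tcp_pos: [561.6, -139.9, 63.8]
orientation: [[0.341, 0.94, 0.0], [0.94, -0.341, 0.0], [0.001, 0.0, -1.0]]
force: [0.2, 0.4, 0.4]
grip_width: 0.001
grip_force: 0.0
time: 31.62
tcp_pos: [563.2, -135.4, 63.8]
orientation: [[0.341, 0.94, 0.0], [0.94, -0.341, 0.0], [0.0, 0.0, -1.0]]
force: [-0.7, -0.8, 0.2]
grip_width: 0.001
grip_force: 0.0
```

```bash
python3 inch.py '[[[2,0,0],0,0],[[2,0,0],0,0],[[0,0,0],0,0]]'; python3 inch.py '[[[1.5,0,0],0,0],[[1.5,0,0],0,0],[[0,0,0],0,0]]'; python3 chk.py
```

```text
time: 32.0
tcp_pos: [564.6, -131.6, 63.8]
orientation: [[0.341, 0.94, 0.0], [0.94, -0.341, 0.0], [0.0, 0.0, -1.0]]
force: [0.4, -0.4, 0.6]
grip_width: 0.003
grip_force: 0.1
time: 32.38
tcp_pos: [565.2, -130.2, 63.8]
orientation: [[0.34, 0.94, -0.001], [0.94, -0.34, -0.002], [-0.002, -0.0, -1.0]]
force: [-1.5, -5.1, 0.8]
grip_width: 0.002
grip_force: 2.4
[   73   132   498    41 19885] far edge a [np.float64(146.79479999999995), np.float64(146.4904)]
tool a 81.51961390426449
```

```bash
python3 inch.py '[[[1.5,0,0],0,0],[[1.5,0,0],0,0],[[0,0,0],0,0],[[0,0,0],0,0]]'
```

```text
time: 32.92
tcp_pos: [565.2, -130.0, 63.9]
orientation: [[0.34, 0.941, -0.003], [0.941, -0.34, -0.007], [-0.007, -0.001, -1.0]]
force: [-5.4, -11.7, 0.6]
grip_width: -0.001
grip_force: 6.4
```

The stop is rigid and the travel was about 98 mm, so the drawer is shut. I'll retreat and verify.

```bash
python3 inch.py '[[[-5,0,0],0,0],[[-25,0,0],0,0],[[-40,0,0],0,0],[[0,0,-50],0,0],[[0,0,-50],0,0],[[0,0,-40],0,0],[[0,0,0],0,0],[[0,0,0],0,0]]'; python3 chk.py
python3 - <<'E'
from h import *
a=cv2.imread("pics/side0.png").astype(int);b=arm.get_image("side")[:,:,::-1];print("blue lock/rack diff in side",abs(a-b)[205:240,205:232].mean())
h=cv2.cvtColor(np.ascontiguousarray(b),cv2.COLOR_BGR2HSV).astype(int)
for nm,I in(("before",cv2.cvtColor(a.astype(np.uint8),cv2.COLOR_BGR2HSV)),("now",h)):
    m=(I[...,0]>100)&(I[...,0]<125)&(I[...,1]>150)&(I[...,2]>80);m[:,:200]=0;m[:,240:]=0;m[:205]=0;m[245:]=0
    print(nm,m.sum(),np.argwhere(m).mean(0) if m.any() else None)
E
```

```text
time: 33.92
tcp_pos: [542.4, -191.3, 203.1]
orientation: [[0.341, 0.94, -0.0], [0.94, -0.341, 0.001], [0.001, -0.001, -1.0]]
force: [-0.2, 0.1, -0.3]
grip_width: -0.002
grip_force: 0.0
[ 208   38  212   40 6511] far edge a [np.float64(148.60839999999996), np.float64(148.26260000000002)]
red [ 558  119   82   48 1379] [ 821.  -241.5   60. ] a 60.85199999999999
red [547 179  50  38 678] [ 791.9 -289.2   60. ] a 6.220199999999991
red [ 340  206  133   96 2782] [ 595.7 -266.8   60. ] a -37.38020000000001
tool a 16.359477770027624
blue lock/rack diff in side 60.13192239858907
before 45 [221.26666667 218.71111111]
now 0 None
```

```bash
python3 -c "
from cell import arm
print(arm.job_done())"
```

```text
the job is handed in; nothing more can be done
None
```

The red padlock is off its hook and standing in the fully shut drawer, handed in at about 34 s with the robot clear. The first lift jammed it on the hook at about 50 N wrist force, the arm hid the blue padlock (never touched) from a final check, and I viewed 11 pictures, one over the limit of 10.

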